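# Stack the short-circuit sample line on the waveguide test port

### The arm

A 6-joint arm with a two-finger parallel gripper is mounted at the origin on a cart in front of the work surface, level with it; the furniture and walls round the work are solid. World frame = base frame: x ahead of the robot, y to its left, z up, the work surface at z = 0. Lengths are in mm, angles in rad, forces in N, time in s.
With the tool pointing down it reaches from about 350 to 875 mm from the base axis. Payload 4.2 kg.
Tool frame: the origin (TCP) lies at the very end of the fingers, on their centre line; the grasp point (between the pads) lies 19 mm behind it; z points along the fingers, y is the line along which they close (so a half turn about z gives the same grasp; the last joint's range is limited). The gripper opens to 85 mm and grips with 20 to 120 N. Pads are 22 mm wide; open, the fingers measure 114 mm over their backs; the gripper's body (76 mm by 85 mm) begins 54 mm behind the grasp point. The pads swing forward as they close: fully open they stand 13 mm farther back than shut.
Start: joints at [1.542, 0.385, 0.008, 0, -1.194, -0.259], TCP at [177.37, 599.282, 194.112] pointing down, gripper open.
Joint ranges: [-3.14, 3.14], [-1.21, 2.06], [-1.07, 1.41], [-3.16, 2.05], [-2.99, -0.16], [-3.1, 3.1]. Speed limits (rad/s): [2.79, 2.79, 3.14, 3.14, 3.14, 3.14].

### API

Orientations are given as a unit quaternion [x, y, z, w].
In Python, from bench import arm gives the robot as it stands. The module is installed in compiled form; this text tells all that it offers.
- The arm moves only by the tool drive_tool, never from a script. Its argument "targets" is a list of rows, each a list of 5 numbers: the closure, from -1 (fully open) to 1 (shut), then the shift along the tool's x, y, z in mm, then the turn about the tool's z in degrees. In form: [[grip, tx, ty, tz, roll], ...]. A call has 1 to 12 rows; each row is the pose to reach, as a shift and turn from the pose commanded when the call began, along the tool's axes at that moment; what a row does not reach only later rows make up. A row lasts 1/10 s, in which the tool goes at most 50 mm and 8.59 degrees, less where a joint would pass 70% of its speed; a pose out of reach is approached as far as the arm can. A call with a gripper value outside its range is refused whole. The fingers move at their own pace and stop on an object; the grip force is fixed at half the most. Time passes only in rows, so rows that repeat a pose let the fingers close. It gives the time, the measured TCP pose, the force, the opening and the grip force at its end, in the units of the state.
- arm.read_state(): the state, without advancing time (a new reading comes with each control period).
- arm.get_image(name): name is "scene" or "top" or "wrist"; returns the picture (400x640x3 uint8, blue, green, red); there is no depth.
- arm.camera_params(name): a dict with "fov_y" (degrees; the focal length in pixels is half the picture's height over the tangent of half this angle, whatever the lens; pixels are square), "cx", "cy" (the principal point, pixels), "rvec" (rotation vector, rad) and "tvec" (3), from world to camera coordinates, as OpenCV has them; the wrist camera has in their place "tool_from_camera" (4x4, takes a point from camera to tool coordinates, whose origin is the TCP and whose axes are the flange's). Camera axes: x right, y down, z forward; pixel columns grow to the right and rows downward; lengths in mm; the calibration is good to about 2 mm. A picture is of the moment at which its call begins: read the wrist's pose just before it. camera_params takes no time and is no camera call.
- arm.job_done(): hands the job in; it is judged then, once.
The state is a dict: "clock": time; "joints": joint angles; "joint_vel": joint speeds; "joint_efforts": joint torques, N m; "position": TCP position; "ee_rot": TCP orientation; "contact_force": force on the tool from outside, world axes, zero at the start; "wrist_torque": the same for the moment, N m; "gripper_width": finger opening in mm; "grasp_force": force on a finger pad.
Only numpy, scipy, OpenCV 4.12 (cv2) and the standard library are available. Lean on these libraries where they do the work, as an engineer would, in place of code of your own. Each camera call takes 0.05 s, during which the arm holds its last target. There are 200 camera calls.

### The job

Set up the short-circuited sample measurement on the upright waveguide test port: one after another, stack on its flange first the blue straight section, then the sample holder with the white sample, then the brass spacer, and last close the line with the plain steel shorting plate. Each part must sit flat and fully down on the dowel pins of the one below, so that all flanges are in line. Leave the holder with the black sample, the torque wrench and the coaxial adaptor where they lie.

Things in the scene. Friction and masses are not known exactly. Their poses are not given: they have to be found in the camera images.
- test_port: Fixed test port: blue waveguide stub on a dark foot 110 x 90 x 10 mm, brass connector on its -y side; on top a bare steel flange facing up, 76 (x) by 50 (y) mm, its face 50 mm above the origin, dark window 35 x 16 mm; two pointed dowel pins, 6 mm thick, 8 mm high, on top at x = +-29 mm, y = 0. Origin on the bench below the flange's centre; z up.
- straight_section: Straight section, tallest loose part: all blue, tube 42 x 23 mm between two flanges 76 x 50 mm, each 8 mm thick; 40 mm high without pins; two pointed dowel pins, 6 mm thick, 8 mm high, on top at x = +-29 mm, y = 0; matching dowel holes below, 9 mm wide, 8 mm deep. Origin: underside centre; x along the 76 mm, y along the 50 mm side. Grasp the top flange across its 50 mm. 0.26 kg.
- sample_white: Sample holder with white sample: dark grey block 76 x 50 mm, 20 mm high without pins, window 35 x 16 mm filled white; two pointed dowel pins, 6 mm thick, 8 mm high, on top at x = +-29 mm, y = 0; matching dowel holes below, 9 mm wide, 8 mm deep. Origin: underside centre; x along the 76 mm, y along the 50 mm side. Grasp across its 50 mm. 0.2 kg.
- spacer: Spacer: yellow brass plate 76 x 50 mm, 16 mm high without pins, open window 35 x 16 mm; two pointed dowel pins, 6 mm thick, 8 mm high, on top at x = +-29 mm, y = 0; matching dowel holes below, 9 mm wide, 8 mm deep. Origin: underside centre; x along the 76 mm, y along the 50 mm side. Grasp across its 50 mm. 0.28 kg.
- short_plate: Shorting plate: plain bare steel plate 76 x 50 mm, 14 mm high, no window, no pins on top; two 9 mm wide, 9 mm deep dowel holes below at x = +-29 mm, y = 0. Origin: underside centre; x along the 76 mm, y along the 50 mm side. Grasp across its 50 mm. 0.25 kg.
- sample_dark: Sample holder with black sample, not needed now: block like the white one (76 x 50 mm, 20 mm high, same pins), but its window is filled black. Origin: underside centre; x along the 76 mm, y along the 50 mm side.
- torque_wrench: Bystander: torque wrench with an orange handle lying on the bench, 22 mm wide, 160 mm long along its y, 17 mm high. Origin at the middle of its underside.
- coax_adaptor: Bystander: small white coaxial adaptor lying on the bench, 20 mm wide, 43 mm long along its y, 20 mm high. Origin at the middle of its underside.
There are look-alikes about, which are no part of the job. Several things have the shape of the straight_section; the one meant has the colours described above. What is shaped like the sample_white but orange is not meant.

How it is judged:
By the outcome, as a careful person would: the job done as asked, in the order asked, and still so for the second after the job is handed in, with the robot touching nothing.
It also fails if it takes over 83 s, if anything falls off the work surface, if the arm or the gripper's body presses on something with over 40 N, if the wrist force passes 120 N, or if a joint passes its speed limit or range.

## Working session

There is one attempt and no reset: what is moved stays moved. The work goes in short steps, Python scripts to look and compute and a tool call to move; the robot and the scene stay as the last step left them, time stands still between calls to the robot, and variables do not carry over. Pictures are saved under pics/ and viewed, at most 14 in all, crops included, and the job is handed in when it is done.

Besides the shell and the picture viewer there is one more tool, called as name([rows], argument=value, ...), one row to a line, values as JSON. drive_tool: Moves the arm, as the interface text tells. Its arguments: {"type":"object","properties":{"targets":{"type":"array","items":{"type":"array","items":{"type":"number"}}}},"required":["targets"]}

```bash
mkdir -p pics
python3 - <<'E'
from bench import arm
import cv2,json
s=arm.read_state()
print({k:s[k] for k in s})
for n in("scene","top","wrist"):
    cv2.imwrite(f"pics/{n}0.png",arm.get_image(n)); print(n,arm.camera_params(n))
E
```

```text
{'clock': 0.0, 'joints': array([ 1.54159429e+00,  3.85537257e-01,  6.61212101e-03, -5.13635548e-04,
       -1.19396300e+00, -2.58576988e-01]), 'joint_vel': array([ 0.00146337,  0.00010893,  0.00086236, -0.00070761,  0.00239686,
       -0.00090599]), 'joint_efforts': array([ 3.27971811e-04, -3.92290628e+01,  1.88403010e+01,  4.18652639e+00,
       -4.65450576e-03, -2.77437657e-06]), 'position': array([177.19530154, 598.66390586, 193.02576465]), 'ee_rot': array([ 9.89651592e-01, -1.43487199e-01, -1.17441437e-04,  1.06635076e-03]), 'contact_force': array([-0.07533553, -0.28447418, -0.09354688]), 'wrist_torque': array([ 0.02794244,  0.03316603, -0.03197082]), 'grasp_force': 0.0, 'gripper_width': 85.58592146004047}
scene {'fov_y': 44.25892810964042, 'cx': 324.108088117809, 'cy': 194.30865833913077, 'rvec': array([ 2.0236858 , -0.84198325,  0.43774065]), 'tvec': array([-525.99868245,  169.30905598, 1331.0927763 ])}
top {'fov_y': 44.40887908494051, 'cx': 311.67383359472785, 'cy': 199.1154754494372, 'rvec': array([ 2.13719719, -2.15289609,  0.10304381]), 'tvec': array([-177.02802096,  542.76063272, 1460.823138  ])}
wrist {'fov_y': 64.91047168752975, 'cx': 322.5909934208352, 'cy': 199.04055402974333, 'tool_from_camera': array([[-1.00129759e-04, -9.53566183e-01, -3.01183541e-01,
         7.72897014e+01],
       [ 9.99999772e-01, -2.96411366e-04,  6.06002965e-04,
         1.18145627e+00],
       [-6.67138158e-04, -3.01183412e-01,  9.53565995e-01,
        -1.80066957e+02],
       [ 0.00000000e+00,  0.00000000e+00,  0.00000000e+00,
         1.00000000e+00]])}
```

View pics/top0.png

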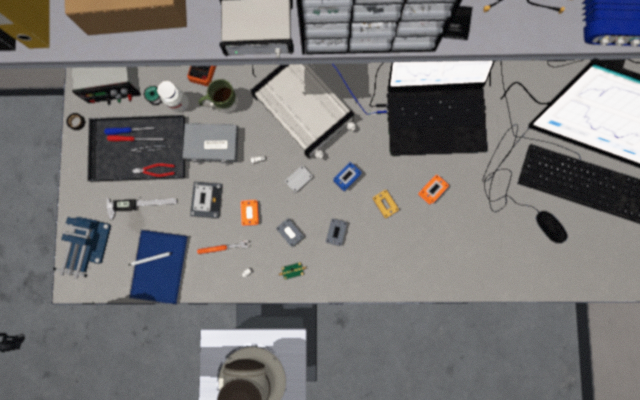

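View pics/scene0.png

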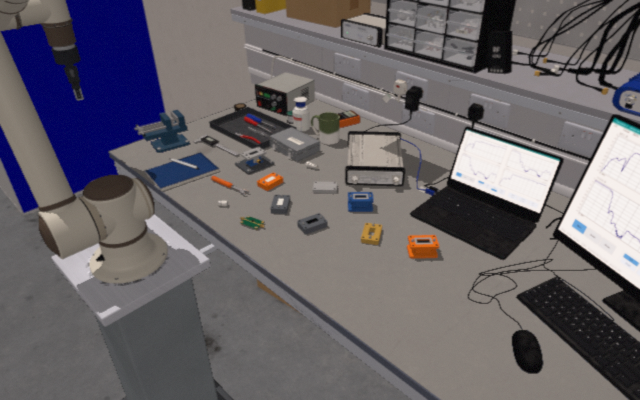

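The top view shows the port near (205,200). The straight-section shapes are blue (347,177) and orange (433,188). The holder shapes are orange (250,212), grey with white (291,232) and grey with dark (337,232). The brass spacer is at (386,204) and the plain plate at (298,179). I'll confirm these in an enlarged crop.

```bash
cat > h.py <<'E'
import numpy as np,cv2
from bench import arm
from scipy.spatial.transform import Rotation as R
def cam(n,state=None):
    p=arm.camera_params(n); f=200/np.tan(np.radians(p['fov_y']/2))
    K=np.array([[f,0,p['cx']],[0,f,p['cy']],[0,0,1.]])
    if 'rvec' in p:
        Rw=cv2.Rodrigues(p['rvec'])[0]; return K,Rw.T,-Rw.T@p['tvec']
    T=p['tool_from_camera']; Rt=R.from_quat(state['ee_rot']).as_matrix()
    return K,Rt@T[:3,:3],Rt@T[:3,3]+state['position']
def ray(c,uv,z):
    K,Rc,C=c; uv=np.atleast_2d(uv).astype(float)
    d=(Rc@np.linalg.inv(K)@np.c_[uv,np.ones(len(uv))].T).T
    return C+d*((z-C[2])/d[:,2])[:,None]
def proj(c,P):
    K,Rc,C=c; q=(K@Rc.T@(np.atleast_2d(P)-C).T).T; return q[:,:2]/q[:,2:]
E
python3 - <<'E'
from h import *
im=cv2.imread('pics/top0.png')[150:290,180:460]
cv2.imwrite('pics/crop0.png',cv2.resize(im,None,fx=2.85,fy=2.85,interpolation=cv2.INTER_CUBIC))
c=cam('top'); print(c[2])
for n,uv,z in [('port',(205,200),50),('blue',(347,177),40),('white',(291,232),20),('dark',(337,232),20),('spacer',(386,204),16),('short',(298,179),14),('or',(250,212),20),('or2',(433,188),40)]:
    P=ray(c,uv,z)[0]; print(n,P.round(),np.hypot(*P[:2]).round())
E
```

```text
[ 358.1013089  -220.77032447 1510.94545949]
port [539. 141.  50.] 557.0
blue [ 607. -289.   40.] 672.0
white [ 442. -117.   20.] 458.0
dark [ 441. -257.   20.] 511.0
spacer [ 526. -408.   16.] 666.0
short [ 607. -139.   14.] 622.0
or [505.   9.  20.] 505.0
or2 [ 571. -547.   40.] 791.0
```

View pics/crop0.png

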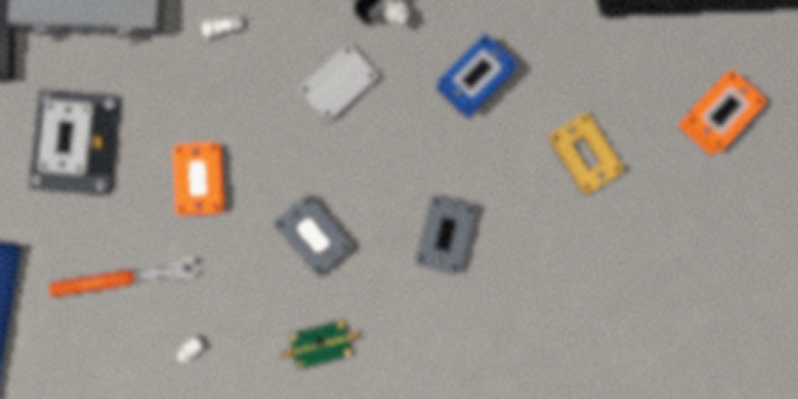

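The crop confirms the picks:
- **Straight section:** the blue one (478,76), since the other of that shape (725,112) is orange.
- **Holder:** grey with white window (315,237). (445,235) is the black sample, and (200,178) is orange and not meant.
- **Spacer:** brass (587,152).
- **Shorting plate:** plain steel (341,82).
- **Port:** (65,140), with its connector on the right, so port -y is about world -y.

Next I'll measure them by mask.

```bash
cat >> h.py <<'E'
def blob(im,seed,f,rad):
    """minAreaRect of the mask component nearest seed; f(hsv)->bool mask"""
    hsv=cv2.cvtColor(im,cv2.COLOR_BGR2HSV).astype(int); m=f(hsv).astype(np.uint8)
    w=np.zeros_like(m); cv2.circle(w,tuple(int(x) for x in seed),rad,1,-1); m*=w
    m=cv2.morphologyEx(m,cv2.MORPH_OPEN,np.ones((3,3),np.uint8))
    cs=[c for c in cv2.findContours(m,cv2.RETR_EXTERNAL,cv2.CHAIN_APPROX_NONE)[0]]
    c=max(cs,key=cv2.contourArea); return c,cv2.boxPoints(cv2.minAreaRect(cv2.convexHull(c)))
def rect(c,con,z):
    """contour on plane z -> centre, long,short (mm), yaw of long side (deg)"""
    P=ray(c,con.reshape(-1,2),z); (x,y),(a,b),t=cv2.minAreaRect(P[:,:2].astype(np.float32))
    if a<b:a,b,t=b,a,t+90
    return np.array([x,y]).round(1),round(a,1),round(b,1),round((t+90)%180-90,1)
def psi(s):
    x=R.from_quat(s['ee_rot']).as_matrix()[:,0]; return np.degrees(np.arctan2(x[1],x[0]))
def goto(s,x,y,z,yaw):
    p=psi(s); d=R.from_quat(s['ee_rot']).as_matrix().T@(np.array([x,y,z])-s['position'])
    r=(p-yaw+90)%180-90
    print('tool shift',d.round(1),'roll',round(r,1),'psi now',round(p,2),'j6 deg',np.degrees(s['joints'][5]).round(1))
blue=lambda h:(h[...,0]>100)&(h[...,0]<125)&(h[...,1]>120)
brass=lambda h:(h[...,0]>17)&(h[...,0]<30)&(h[...,1]>100)
grey=lambda h:(h[...,2]<125)&(h[...,0]>90)
bright=lambda h:(h[...,2]>172)&(h[...,1]<40)
E
python3 - <<'E'
from h import *
im=cv2.imread('pics/top0.png'); c=cam('top'); hsv=cv2.cvtColor(im,cv2.COLOR_BGR2HSV)
for n,q in [('bench',(320,205)),('short',(298,180)),('holder',(284,228)),('port',(205,190)),('foot',(216,205))]: print(n,hsv[q[1],q[0]])
for n,uv,z,f in [('blue',(347,177),40,blue),('white',(291,232),20,grey),('spacer',(386,204),16,brass),('short',(298,179),14,bright),('port',(203,199),50,bright)]:
    con,_=blob(im,uv,f,22); print(n,rect(c,con,z))
E
```

```text
bench [ 23  15 156]
short [175   8 195]
holder [113   7 153]
port [ 15   5 192]
foot [105  33  47]
blue (array([ 610.2, -289. ]), 78.2, 47.5, -45.3)
white (array([ 418.9, -132.8]), 45.4, 16.0, -56.7)
spacer (array([ 527.9, -405.4]), 76.0, 52.0, 32.2)
short (array([ 609.1, -137.6]), 72.7, 46.6, -48.0)
port (array([545.2, 135.9]), 67.8, 18.5, -4.6)
```

Run:
```python
from h import *
goto(arm.read_state(),541,139,160,-2)
```

```text
tool shift [479.3 337.6  33.9] roll -14.5 psi now -16.49 j6 deg -14.8
```

drive_tool([
  [-1,480,338,34,-14.5],
  [-1,480,338,34,-14.5],
  [-1,480,338,34,-14.5],
  [-1,480,338,34,-14.5],
  [-1,480,338,34,-14.5],
  [-1,480,338,34,-14.5],
  [-1,480,338,34,-14.5],
  [-1,480,338,34,-14.5],
  [-1,480,338,34,-14.5],
  [-1,480,338,34,-14.5],
  [-1,480,338,34,-14.5],
  [-1,480,338,34,-14.5],
])

```text
clock: 1.35
position: [542.7, 136.5, 159.6]
ee_rot: [1.0, -0.018, -0.0, 0.0]
contact_force: [-0.0, -0.4, 0.0]
gripper_width: 85.5
grasp_force: 0.0
```

Run:
```python
from h import *
s=arm.read_state(); im=arm.get_image('wrist'); cv2.imwrite('pics/w1.png',im); c=cam('wrist',s)
print(s['position'],np.abs(s['joint_vel']).max())
for z in (50,0): print(proj(c,[[541,139,z],[570,139,z],[512,139,z]]).round())
```

```text
[542.71681296 136.49575117 159.64547184] 0.6956339667623653
[[319. 186.]
 [317. 156.]
 [320. 215.]]
[[319. 174.]
 [318. 148.]
 [320. 199.]]
```

View pics/w1.png

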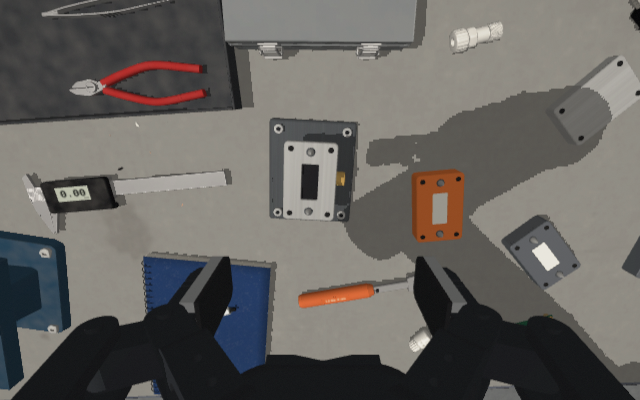

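The wrist view shows the port flange centred near (310,181), with its dark window and pins at (310,153) and (308,212). The holder with the white sample is at (543,250). I'll take a settled picture and measure.

drive_tool([
  [-1,0,0,0,0],
  [-1,0,0,0,0],
  [-1,0,0,0,0],
])

```text
clock: 1.7
position: [541.1, 139.8, 160.2]
ee_rot: [1.0, -0.017, -0.0, -0.0]
contact_force: [0.1, 0.4, -0.5]
gripper_width: 85.0
grasp_force: 0.0
```

Run:
```python
from h import *
s=arm.read_state(); im=arm.get_image('wrist'); cv2.imwrite('pics/w2.png',im); c=cam('wrist',s)
print(s['position'],psi(s),np.abs(s['joint_vel']).max())
flange=lambda h:(h[...,2]>140)&(h[...,1]<40)
dark=lambda h:(h[...,2]<70)
q=proj(c,[[541,139,50]])[0]; q=(310,181)
con,b=blob(im,q,flange,48); print(rect(c,con,50), cv2.boundingRect(con))
con,b=blob(im,q,dark,24); print('win',rect(c,con,50), cv2.boundingRect(con))
hsv=cv2.cvtColor(im,cv2.COLOR_BGR2HSV)
for p in [(543,230),(525,250),(565,260),(600,100),(620,70),(480,300)]: print(p,hsv[p[1],p[0]])
```

```text
[541.14673458 139.78270989 160.2073403 ] -1.9110851329994047 0.011268349398915644
(array([545.5, 147.9]), 75.3, 49.4, -5.1) (286, 139, 55, 80)
win (array([545.7, 147.7]), 33.5, 15.6, -5.1) (304, 163, 18, 35)
(543, 230) [108  13 101]
(525, 250) [113  10 101]
(565, 260) [113  10 100]
(600, 100) [ 20  14 108]
(620, 70) [ 21  15 165]
(480, 300) [19 23 90]
```

Run:
```python
from h import *
goto(arm.read_state(),609,-289,150,-45.3)
```

```text
tool shift [ 81.9 426.5  10.2] roll 43.4 psi now -1.88 j6 deg 57.0
```

drive_tool([
  [-1,82,427,10,43.4],
  [-1,82,427,10,43.4],
  [-1,82,427,10,43.4],
  [-1,82,427,10,43.4],
  [-1,82,427,10,43.4],
  [-1,82,427,10,43.4],
  [-1,82,427,10,43.4],
  [-1,82,427,10,43.4],
  [-1,82,427,10,43.4],
  [-1,82,427,10,43.4],
  [-1,82,427,10,43.4],
  [-1,82,427,10,43.4],
])

```text
clock: 2.95
position: [609.0, -288.9, 150.4]
ee_rot: [0.923, -0.385, -0.0, -0.0]
contact_force: [0.6, -0.8, 0.6]
gripper_width: 85.6
grasp_force: 0.0
```

```bash
cat > meas.py <<'E'
from h import *
import sys
f,seed,rad,z,name=sys.argv[1],sys.argv[2],int(sys.argv[3]),float(sys.argv[4]),sys.argv[5]
s=arm.read_state(); im=arm.get_image('wrist'); cv2.imwrite(f'pics/{name}.png',im); c=cam('wrist',s)
print(s['clock'],s['position'].round(1),'vel',np.abs(s['joint_vel']).max().round(3))
q=proj(c,[s['position']*[1,1,0]+[0,0,z]])[0] if seed=='-' else eval(seed)
con,b=blob(im,q,eval(f),rad); r=rect(c,con,z); print(r,'px',cv2.boundingRect(con))
goto(s,r[0][0],r[0][1],z,r[3])
E
python3 meas.py blue - 90 40 w3
```

```text
2.95 [ 609.  -288.9  150.4] vel 0.009
(array([ 613.1, -292.7]), 78.0, 49.5, -45.3) px (295, 138, 53, 81)
tool shift [  5.6  -0.2 110.4] roll 0.0 psi now -45.27 j6 deg 56.4
```

View pics/w3.png

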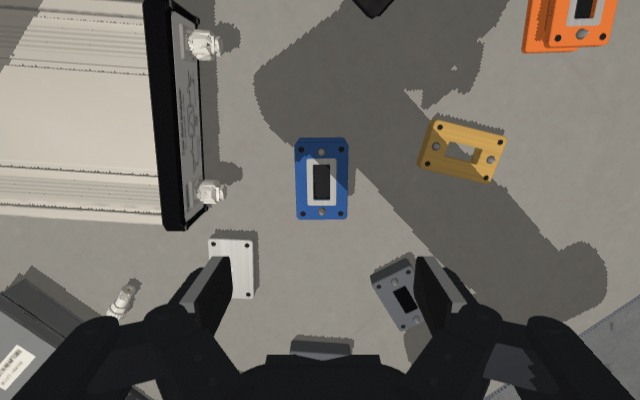

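The wrist view shows the blue section at (321,178), the spacer at (463,150), the plate at (238,265) and the dark holder at (400,292). The outline is 2 mm too long because the flange side shows at the top, so I'll cross-check with the white frame.

Run:
```python
from h import *
s=arm.read_state(); im=cv2.imread('pics/w3.png'); c=cam('wrist',s)
for f,r in ((lambda h:(h[...,1]<60)&(h[...,2]>80),30),(lambda h:(h[...,2]<75)&(h[...,1]<110),22)):
    con,b=blob(im,(321,181),f,r); x=rect(c,con,40); print(x,cv2.boundingRect(con)); goto(s,*x[0],40,-45.3)
```

```text
(array([ 611.4, -290.9]), 46.5, 27.3, -46.1) (307, 158, 30, 48)
tool shift [ 3.100e+00 -1.000e-01  1.105e+02] roll 0.1 psi now -45.25 j6 deg 56.4
(array([ 612.2, -291.2]), 31.5, 15.3, -44.9) (313, 165, 17, 33)
tool shift [  3.9  -0.5 110.5] roll 0.1 psi now -45.25 j6 deg 56.4
```

drive_tool([
  [-1,3.5,-0.3,40,0],
  [-1,3.5,-0.3,80,0],
  [-1,3.5,-0.3,115,0],
  [-1,3.5,-0.3,135,0],
  [-1,3.5,-0.3,135,0],
  [1,3.5,-0.3,135,0],
  [1,3.5,-0.3,135,0],
  [1,3.5,-0.3,135,0],
  [1,3.5,-0.3,135,0],
  [1,3.5,-0.3,135,0],
  [1,3.5,-0.3,135,0],
])

```text
clock: 4.1
position: [611.6, -293.1, 15.5]
ee_rot: [0.923, -0.386, 0.0, -0.0]
contact_force: [0.7, -0.2, 0.2]
gripper_width: 0.2
grasp_force: 0.0
```

Run:
```python
from h import *
cv2.imwrite('pics/w4.png',arm.get_image('wrist'))
s=arm.read_state(); print(s['position'],s['gripper_width'],s['contact_force'])
```

```text
[ 611.49055657 -293.03074335   15.31631063] 0.11573549261424647 [ 0.72968449  0.01963738 -0.11413481]
```

View pics/w4.png

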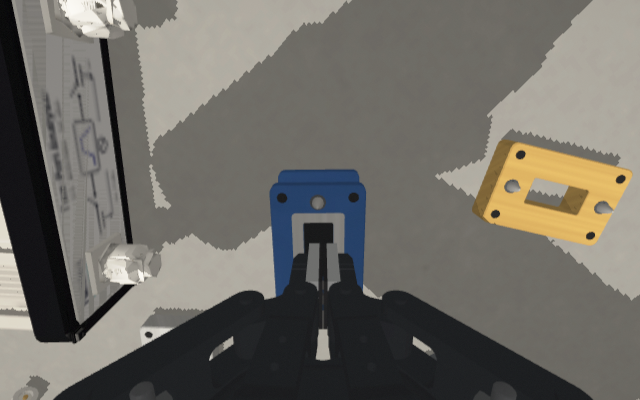

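The wrist view shows the fingers shut at (322,270), right over the blue section's window, and no grasp. I'll check the heights.

Run:
```python
from h import *
s=arm.read_state(); c=cam('wrist',s)
for z in (20,30,40,50):
    P=ray(c,[(271,184),(366,184),(318,203)],z); d=R.from_quat(s['ee_rot']).as_matrix().T@(P-s['position']).T
    print(z,np.linalg.norm(P[0]-P[1]).round(1),d.T[2].round(1),P[2].round(1))
K,Rc,C=c; Rt=R.from_quat(s['ee_rot']).as_matrix()
print(proj(c,[s['position'],s['position']+Rt@[0,0,-19]]).round())
p=cv2.imread('pics/w4.png')[230:380,220:420]; cv2.imwrite('pics/w4c.png',cv2.resize(p,None,fx=4,fy=4,interpolation=cv2.INTER_CUBIC)[:600])
```

```text
20 54.7 [20.1 -1.7 -4.7] [ 626.8 -306.1   20. ]
30 51.6 [ 23.4  -1.5 -14.7] [ 629.  -308.6   30. ]
40 48.5 [ 26.6  -1.4 -24.7] [ 631.2 -311.    40. ]
50 45.4 [ 29.9  -1.2 -34.7] [ 633.4 -313.5   50. ]
[[321. 231.]
 [321. 245.]]
```

View pics/w4c.png

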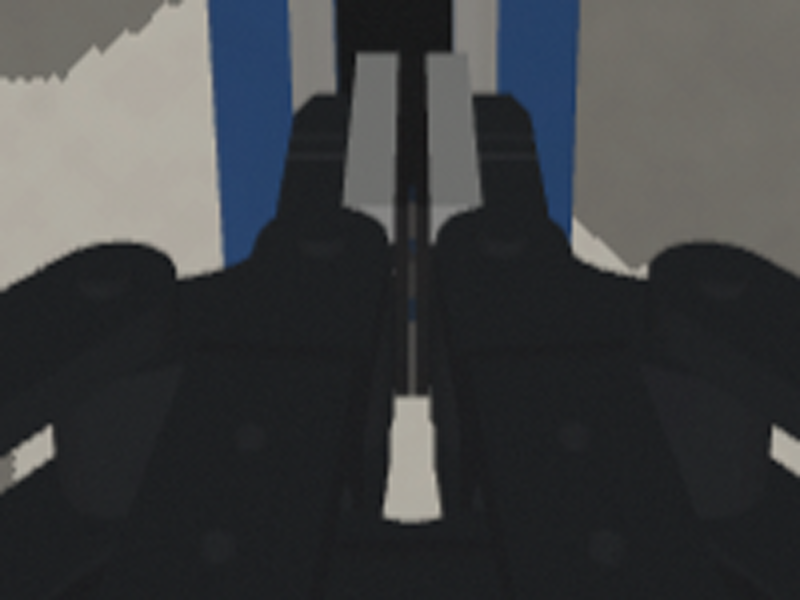

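Run:
```python
from h import *
s=arm.read_state(); c=cam('wrist',s); Rt=R.from_quat(s['ee_rot']).as_matrix()
for z in (0,-10,-20,-30,-40): print(z,proj(c,[s['position']+Rt@[11,0,z],s['position']+Rt@[-11,0,z]]).round().tolist())
im=arm.get_image('scene'); cs=cam('scene'); q=proj(cs,[s['position'],s['position']+[0,0,25]]); print(q)
u,v=q[0].astype(int); p=im[v-70:v+40,u-70:u+70]; cv2.imwrite('pics/s1.png',cv2.resize(p,None,fx=5,fy=5,interpolation=cv2.INTER_CUBIC)); print(u-70,v-70)
```

```text
0 [[321.0, 215.0], [321.0, 247.0]]
-10 [[321.0, 221.0], [321.0, 255.0]]
-20 [[321.0, 227.0], [321.0, 263.0]]
-30 [[321.0, 235.0], [321.0, 272.0]]
-40 [[321.0, 243.0], [321.0, 283.0]]
[[361.32069704 203.18093931]
 [361.5846149  196.40362177]]
291 133
```

View pics/s1.png

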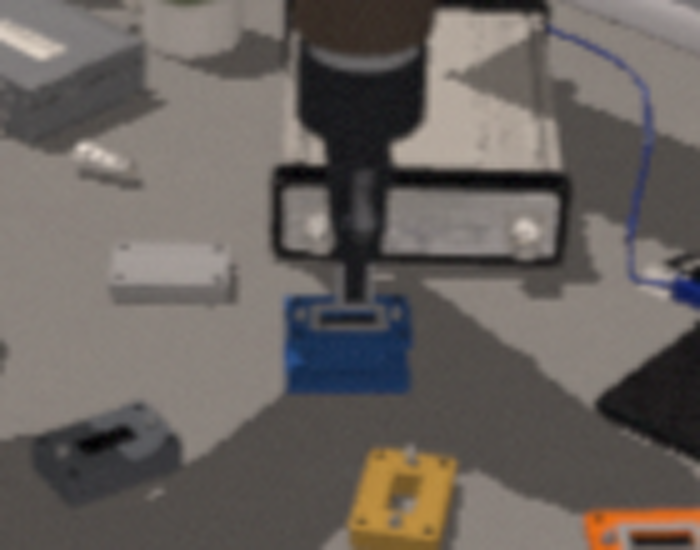

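The scene view shows the fingertips at about pixel (360,193), at or above the blue flange face. The reported TCP should project to (361,203), which is about 38 mm lower. So the real tips end well short of the stated TCP. I'll quantify it from the wrist pictures.

```bash
python3 - <<'E'
from h import *
p=arm.camera_params('wrist'); T=np.linalg.inv(p['tool_from_camera']); f=200/np.tan(np.radians(p['fov_y']/2))
def pj(P): q=T[:3,:3]@np.array(P,float)+T[:3,3]; return (q[:2]/q[2]*f+[p['cx'],p['cy']]).round(0)
for x in (11,): 
  for z in (0,-15,-30,-40,-50,-60): print(z,'open',pj([x,-42.5,z]),pj([x,42.5,z]),'shut',pj([x,-8,z]),pj([x,8,z]))
E
python3 - <<'E'
import cv2;p=cv2.imread('pics/w3.png')[240:390,140:340]
cv2.imwrite('pics/w3c.png',cv2.resize(p,None,fx=4,fy=4,interpolation=cv2.INTER_CUBIC))
E
```

```text
0 open [251. 215.] [391. 215.] shut [308. 215.] [334. 215.]
-15 open [245. 224.] [396. 224.] shut [307. 224.] [335. 224.]
-30 open [239. 235.] [403. 235.] shut [305. 235.] [336. 235.]
-40 open [234. 243.] [407. 243.] shut [304. 243.] [337. 243.]
-50 open [228. 253.] [413. 253.] shut [303. 253.] [338. 253.]
-60 open [221. 264.] [420. 264.] shut [302. 264.] [339. 264.]
```

View pics/w3c.png

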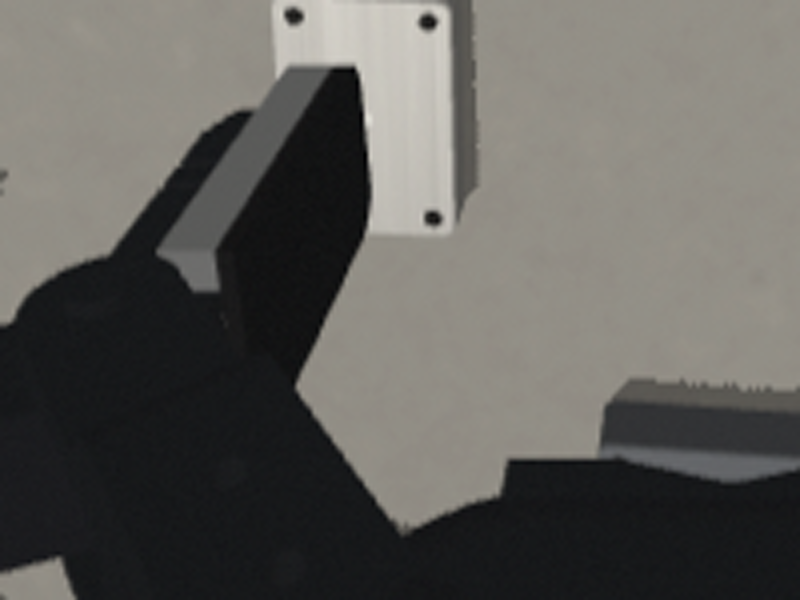

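The open tips appear at (229,257), which is tool z of about -52. When shut they are at about -40. So the fingertips are 40 mm shorter than the stated TCP, with the swing of about 13 mm as described. I'll descend with that correction: open, go 35 mm further down, then close.

drive_tool([
  [-1,0,0,0,0],
  [-1,0,0,0,0],
  [-1,0,0,0,0],
  [-1,0,0,0,0],
  [-1,0,0,0,0],
  [-1,0,0,0,0],
  [-1,0,0,20,0],
  [-1,0,0,35,0],
  [-1,0,0,35,0],
  [1,0,0,35,0],
  [1,0,0,35,0],
  [1,0,0,35,0],
])

```text
clock: 5.4
position: [612.9, -293.2, -18.3]
ee_rot: [0.923, -0.386, 0.002, -0.0]
contact_force: [1.0, -0.2, -3.0]
gripper_width: 48.5
grasp_force: 62.2
```

drive_tool([
  [1,0,0,0,0],
  [1,0,0,0,0],
])

```text
clock: 5.6
position: [612.8, -293.2, -18.4]
ee_rot: [0.923, -0.386, 0.002, -0.0]
contact_force: [0.8, 1.1, 3.9]
gripper_width: 48.6
grasp_force: 62.8
```

drive_tool([
  [1,0,0,-40,0],
  [1,0,0,-85,0],
  [1,-35,-25,-120,-5],
  [1,-361,-262,-125,-40.2],
  [1,-361,-262,-125,-40.2],
  [1,-361,-262,-125,-40.2],
  [1,-361,-262,-125,-40.2],
  [1,-361,-262,-125,-40.2],
  [1,-361,-262,-125,-40.2],
  [1,-361,-262,-125,-40.2],
  [1,-361,-262,-125,-40.2],
  [1,-361,-262,-125,-40.2],
])

```text
clock: 6.8
position: [543.1, 152.4, 104.5]
ee_rot: [0.999, -0.043, -0.0, -0.0]
contact_force: [0.3, 0.1, -3.1]
gripper_width: 48.4
grasp_force: 63.7
```

drive_tool([
  [1,0,0,0,0],
  [1,0,0,0,0],
  [1,0,0,0,0],
])

```text
clock: 7.1
position: [544.2, 146.5, 104.6]
ee_rot: [0.999, -0.046, -0.001, 0.0]
contact_force: [-0.0, -1.0, -2.5]
gripper_width: 48.7
grasp_force: 63.6
```

```bash
cat > held.py <<'E'
from h import *
import sys
f,seed,rad,dz,name=eval(sys.argv[1]),eval(sys.argv[2]),int(sys.argv[3]),float(sys.argv[4]),sys.argv[5]
s=arm.read_state(); im=arm.get_image('wrist'); cv2.imwrite(f'pics/{name}.png',im); c=cam('wrist',s)
print(s['clock'],s['position'].round(1),psi(s).round(2),s['gripper_width'].round(1),'vel',np.abs(s['joint_vel']).max().round(3))
con,b=blob(im,seed,f,rad); P=ray(c,con.reshape(-1,2),s['position'][2]+dz)
T=((P-s['position'])@R.from_quat(s['ee_rot']).as_matrix())
print('px',cv2.boundingRect(con),'tool x',T[:,0].min().round(1),T[:,0].max().round(1),'y',T[:,1].min().round(1),T[:,1].max().round(1))
E
python3 held.py blue '(320,225)' 75 58.4 w5
```

```text
Traceback (most recent call last):
  File "held.py", line 5, in <module>
    print(s['clock'],s['position'].round(1),psi(s).round(2),s['gripper_width'].round(1),'vel',np.abs(s['joint_vel']).max().round(3))
                                                            ^^^^^^^^^^^^^^^^^^^^^^^^
AttributeError: 'float' object has no attribute 'round'
```

View pics/w5.png

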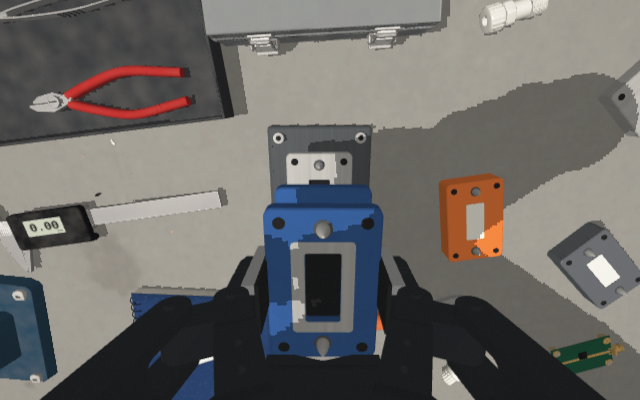

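The wrist view shows the held blue flange with pins at (323,230) and (322,345), and bolt holes at (278,224), (367,224), (283,347) and (361,348). Ahead of it is the port flange, with its pin at (319,165) and holes at (293,162) and (344,161). I'll use the bolt holes to compare both.

```bash
sed -i "s/s\['gripper_width'\].round(1)/round(s['gripper_width'],1)/" held.py
python3 - <<'E'
from h import *
s=arm.read_state(); im=cv2.imread('pics/w5.png'); c=cam('wrist',s); Rt=R.from_quat(s['ee_rot']).as_matrix()
g=cv2.cvtColor(im,cv2.COLOR_BGR2GRAY).astype(float)
def hole(u,v,r):
    w=g[v-r:v+r+1,u-r:u+r+1]; m=w<(w.min()+0.4*(np.median(w)-w.min())); y,x=np.nonzero(m); return u-r+x.mean(),v-r+y.mean()
print(s['position'],psi(s))
for nm,pts,r,z in (('held',[(278,224),(367,224),(283,347),(361,348)],8,s['position'][2]+58.4),('port',[(294,162),(344,161)],4,50)):
    h=[hole(*p,r) for p in pts]; P=ray(c,h,z); T=(P-s['position'])@Rt; print(nm,np.round(h,1).tolist(),T.round(1)[:,:2].tolist(),T.mean(0).round(1),'width',np.linalg.norm(P[0]-P[1]).round(1),'ang',np.degrees(np.arctan2(*(T[1]-T[0])[:2])).round(1))
goto(s,545.6,147.8,0,-5.1)
E
python3 held.py blue '(322,285)' 80 58.4 w5b
```

```text
[544.34079363 146.4619758  104.7715557 ] -5.3169765332061765
held [[278.1, 223.0], [367.6, 223.3], [283.4, 348.2], [361.4, 349.6]] [[28.2, -17.2], [28.0, 20.0], [-36.1, -17.4], [-36.9, 19.8]] [ -4.2   1.3 -58.4] width 37.2 ang -0.2
port [[294.2, 161.5], [343.4, 161.4]] [[32.6, -20.1], [32.7, 17.0]] [32.6 -1.5 54.7] width 37.1 ang 0.1
tool shift [  1.2  -1.5 104.8] roll -0.2 psi now -5.32 j6 deg 53.2
7.15 [544.3 146.5 104.8] -5.32 48.6 vel 0.005
px (261, 206, 121, 151) tool x -40.7 35.6 y -27.7 26.1
```

drive_tool([
  [1,4.2,-2.8,20,0],
  [1,4.2,-2.8,45,0],
  [1,4.2,-2.8,58,0],
  [1,4.2,-2.8,62,0],
  [1,4.2,-2.8,66,0],
  [1,4.2,-2.8,66,0],
])

```text
clock: 7.8
position: [549.3, 150.4, 39.4]
ee_rot: [0.999, -0.045, 0.0, -0.0]
contact_force: [-0.2, 0.1, -2.8]
gripper_width: 48.6
grasp_force: 63.6
```

Run:
```python
from h import *
for i in range(3):
    s=arm.read_state(); print(s['clock'],s['position'],s['joint_vel'].round(4)); arm.get_image('top')
goto(s,548.7,148.9,31,-5.2)
```

```text
7.8 [549.29640827 150.43625448  39.43888368] [ 0.0037 -0.0132  0.0056 -0.0003 -0.006   0.0019]
7.85 [549.47653285 150.62954214  39.8251288 ] [ 0.0034 -0.0059  0.0046 -0.0011 -0.0006  0.0007]
7.9 [549.57883694 150.75377884  40.02181027] [ 0.0023 -0.0034  0.0002 -0.0001  0.0011 -0.0001]
tool shift [-0.7  1.9  9. ] roll 0.0 psi now -5.18 j6 deg 53.2
```

drive_tool([
  [1,-0.7,1.9,0,0],
  [1,-0.7,1.9,2,0],
  [1,-0.7,1.9,4,0],
  [1,-0.7,1.9,6,0],
  [1,-0.7,1.9,6,0],
])

```text
clock: 8.45
position: [547.7, 148.5, 32.6]
ee_rot: [0.999, -0.045, -0.0, 0.0]
contact_force: [0.4, 0.1, -2.1]
gripper_width: 48.7
grasp_force: 63.6
```

drive_tool([
  [1,0,0,2,0],
  [1,0,0,3,0],
  [1,0,0,3,0],
])

```text
clock: 8.75
position: [548.3, 148.7, 31.5]
ee_rot: [0.999, -0.045, 0.0, -0.0]
contact_force: [-3.2, 0.4, 5.6]
gripper_width: 48.7
grasp_force: 64.4
```

drive_tool([
  [-1,0,0,0,0],
  [-1,0,0,0,0],
  [-1,0,0,0,0],
  [-1,0,0,0,0],
  [-1,0,0,-40,0],
  [-1,0,0,-90,0],
  [-1,0,0,-140,0],
  [-1,0,0,-168,0],
  [-1,0,0,-168,0],
  [-1,0,0,-168,0],
])

```text
clock: 9.75
position: [547.9, 148.8, 198.4]
ee_rot: [0.999, -0.045, 0.0, -0.001]
contact_force: [0.5, 0.2, -0.2]
gripper_width: 85.6
grasp_force: 0.0
```

```bash
python3 meas.py blue - 60 90 w6
python3 - <<'E'
from h import *
s=arm.read_state(); im=cv2.imread('pics/w6.png'); c=cam('wrist',s)
con,b=blob(im,proj(c,[s['position']*[1,1,0]+[0,0,90]])[0],lambda h:(h[...,2]<75)&(h[...,1]<110),22); print(rect(c,con,90))
con,b=blob(im,proj(c,[[442,-117,20]])[0],lambda h:(h[...,2]>190)&(h[...,1]<20),40); print('white',rect(c,con,20),cv2.boundingRect(con))
E
```

```text
9.75 [547.9 148.8 198.4] vel 0.041
(array([547.6, 147.4]), 79.4, 49.7, -5.2) px (296, 143, 54, 82)
tool shift [ -0.2   1.5 108.4] roll -0.0 psi now -5.21 j6 deg 53.3
(array([545. , 146.9]), 31.5, 14.9, -5.6)
white (array([ 440.5, -113.9]), 34.5, 15.8, 40.0) (529, 223, 24, 24)
```

View pics/w6.png

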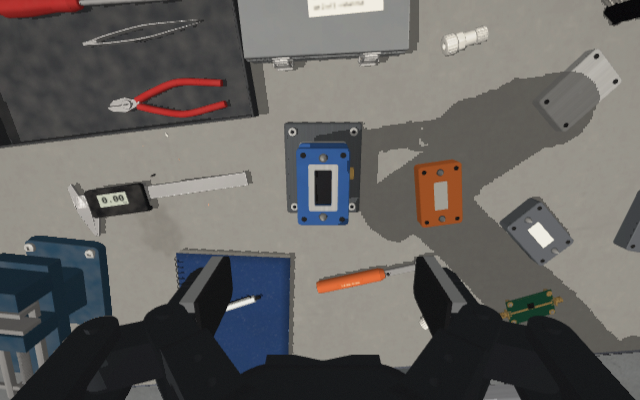

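The wrist view shows the blue section on the port at (323,185), in line with the foot. The white holder is at (540,232), with yaw about 40°. Going above it next.

Run:
```python
from h import *
goto(arm.read_state(),440.5,-114,130,40)
```

```text
tool shift [-82.4 271.   67.4] roll -45.2 psi now -5.21 j6 deg 53.3
```

drive_tool([
  [-1,-82,271,0,-45.2],
  [-1,-82,271,20,-45.2],
  [-1,-82,271,67,-45.2],
  [-1,-82,271,67,-45.2],
  [-1,-82,271,67,-45.2],
  [-1,-82,271,67,-45.2],
  [-1,-82,271,67,-45.2],
  [-1,-82,271,67,-45.2],
  [-1,-82,271,67,-45.2],
  [-1,-82,271,67,-45.2],
])

```text
clock: 10.8
position: [442.6, -112.9, 131.1]
ee_rot: [0.939, 0.343, 0.0, 0.0]
contact_force: [1.4, 0.3, -0.1]
gripper_width: 85.4
grasp_force: 0.0
```

```bash
python3 meas.py 'lambda h:(h[...,2]>140)&(h[...,1]<22)' - 32 20 w7
python3 - <<'E'
from h import *
s=arm.read_state(); im=cv2.imread('pics/w7.png'); c=cam('wrist',s)
u,v=proj(c,[s['position']*[1,1,0]+[0,0,20]])[0]; print(u,v)
con,b=blob(im,(u,v),lambda h:(h[...,0]>95)&(h[...,2]<150)&(h[...,2]>50),70); print(rect(c,con,20),cv2.boundingRect(con))
E
```

```text
10.8 [ 442.6 -112.9  131.1] vel 0.004
(array([ 451.9, -105.7]), 13.2, 5.8, -49.9) px (315, 168, 15, 7)
tool shift [ 11.7   0.4 111.1] roll -90.0 psi now 40.1 j6 deg 123.9
321.54413661409154 183.1274324690583
(array([ 442.2, -112.9]), 75.0, 49.2, 40.1) (295, 144, 53, 77)
```

View pics/w7.png

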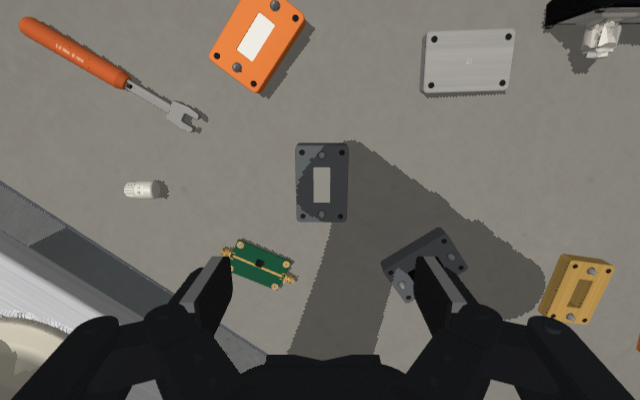

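The view is centred on the white holder at (322,183). The dark holder at (425,265) and the green board at (258,262) are clear of the fingers. Grasping.

drive_tool([
  [-1,-0.3,0,45,0],
  [-1,-0.3,0,90,0],
  [-1,-0.3,0,130,0],
  [-1,-0.3,0,155,0],
  [-1,-0.3,0,168,0],
  [-1,-0.3,0,168,0],
  [1,-0.3,0,168,0],
  [1,-0.3,0,168,0],
  [1,-0.3,0,168,0],
  [1,-0.3,0,168,0],
  [1,-0.3,0,168,0],
  [1,-0.3,0,168,0],
])

```text
clock: 12.05
position: [442.7, -113.7, -35.4]
ee_rot: [0.94, 0.342, 0.001, 0.0]
contact_force: [-0.9, 1.7, 4.8]
gripper_width: 48.4
grasp_force: 63.2
```

Run:
```python
from h import *
s=arm.read_state(); print(s['position'],s['contact_force'],s['gripper_width'],s['grasp_force']); goto(s,545.5,147.2,130,-5.2)
```

```text
[ 442.6652451  -113.73753211  -35.446073  ] [-0.8567912   1.68596703  4.75278864] 48.440793320034786 63.19394186139107
tool shift [ 247.  -133.3 -165.1] roll 45.2 psi now 40.04 j6 deg 124.0
```

drive_tool([
  [1,0,0,-45,0],
  [1,0,0,-90,0],
  [1,0,0,-130,0],
  [1,247,-133,-135,45.2],
  [1,247,-133,-135,45.2],
  [1,247,-133,-135,45.2],
  [1,247,-133,-135,45.2],
  [1,247,-133,-135,45.2],
  [1,247,-133,-135,45.2],
  [1,247,-133,-135,45.2],
  [1,247,-133,-135,45.2],
  [1,247,-133,-135,45.2],
])

```text
clock: 13.25
position: [544.2, 145.8, 97.9]
ee_rot: [0.999, -0.046, -0.001, 0.0]
contact_force: [-0.4, 0.1, -2.6]
gripper_width: 48.5
grasp_force: 63.9
```

drive_tool([
  [1,0,0,0,0],
  [1,0,0,0,0],
  [1,0,0,0,0],
])

```text
clock: 13.55
position: [545.2, 145.9, 98.4]
ee_rot: [0.999, -0.046, 0.0, -0.0]
contact_force: [1.1, -0.6, -2.8]
gripper_width: 48.5
grasp_force: 63.9
```

```bash
python3 held.py 'lambda h:(h[...,0]>95)&(h[...,2]<150)&(h[...,2]>50)&(h[...,1]<60)' '(322,265)' 75 56 w8
python3 - <<'E'
from h import *
goto(arm.read_state(),545.2,147.1,55,-5.2)
E
```

```text
13.55 [545.2 145.9  98.4] -5.25 48.5 vel 0.004
px (265, 191, 116, 149) tool x -32.8 41.3 y -23.5 26.0
tool shift [-0.2 -1.1 43.3] roll -0.0 psi now -5.24 j6 deg 53.3
```

View pics/w8.png

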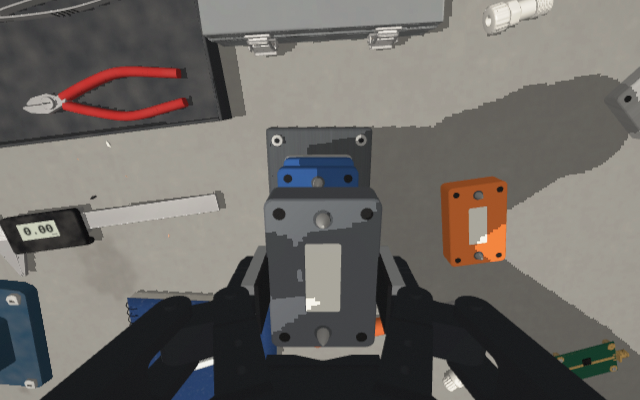

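The wrist view shows the held holder with holes at (279,214), (366,214), (284,338) and (361,338). Below it is the blue flange, with holes at (292,178) and (347,178) and its pin at (318,182). I'll compare the holes as before.

```bash
cat > holes.py <<'E'
from h import *
def run(name,s,heldpts,dz,stackpts,zs,r1=7,r2=4):
    im=cv2.imread(f'pics/{name}.png'); c=cam('wrist',s); Rt=R.from_quat(s['ee_rot']).as_matrix()
    g=cv2.cvtColor(im,cv2.COLOR_BGR2GRAY).astype(float)
    def hole(u,v,r):
        w=g[v-r:v+r+1,u-r:u+r+1]; m=w<(w.min()+0.4*(np.median(w)-w.min())); y,x=np.nonzero(m); return u-r+x.mean(),v-r+y.mean()
    for nm,pts,r,z in (('held',heldpts,r1,s['position'][2]+dz),('stack',stackpts,r2,zs)):
        h=[hole(*p,r) for p in pts]; P=ray(c,h,z); T=(P-s['position'])@Rt
        print(nm,np.round(h,1).tolist(),T.round(1)[:,:2].tolist(),'mean',T.mean(0).round(1)[:2],'width',np.linalg.norm(P[0]-P[1]).round(1))
E
python3 - <<'E'
from holes import *
run('w8',arm.read_state(),[(279,214),(366,214),(284,338),(361,338)],55.4,[(292,178),(347,178)],90)
E
```

```text
held [[278.8, 213.7], [368.5, 215.4], [284.2, 336.7], [361.1, 336.5]] [[31.2, -17.2], [30.4, 20.7], [-32.0, -17.2], [-31.9, 19.9]] mean [-0.6  1.5] width 37.9
stack [[289.2, 178.4], [348.3, 178.2]] [[30.9, -19.2], [31.0, 17.2]] mean [30.9 -1. ] width 36.4
```

drive_tool([
  [1,0,-2.5,10,0],
  [1,0,-2.5,25,0],
  [1,0,-2.5,33,0],
  [1,0,-2.5,33,0],
  [1,0,-2.5,33,0],
  [1,0,-2.5,33,0],
])

```text
clock: 14.2
position: [546.1, 149.4, 65.7]
ee_rot: [0.999, -0.045, 0.001, -0.0]
contact_force: [-0.7, -0.0, -2.3]
gripper_width: 48.8
grasp_force: 63.9
```

Run:
```python
from h import *
s=arm.read_state(); print(s['position'],s['contact_force']); goto(s,545.3,148.5,54.6,-5.2)
```

```text
[546.10054164 149.41128021  65.66520491] [-0.65499583 -0.0356596  -2.26488557]
tool shift [-0.7  1.  11.1] roll 0.0 psi now -5.18 j6 deg 53.1
```

drive_tool([
  [1,-0.7,0.9,2,0],
  [1,-0.7,0.9,4,0],
  [1,-0.7,0.9,6,0],
  [1,-0.7,0.9,8,0],
  [1,-0.7,0.9,10,0],
  [1,-0.7,0.9,11,0],
  [1,-0.7,0.9,11,0],
])

```text
clock: 14.9
position: [544.8, 148.3, 54.6]
ee_rot: [0.999, -0.045, 0.0, 0.0]
contact_force: [-2.7, 0.1, 2.2]
gripper_width: 48.7
grasp_force: 64.3
```

drive_tool([
  [1,0,0,1,0],
  [1,0,0,1,0],
  [-1,0,0,0,0],
  [-1,0,0,0,0],
  [-1,0,0,0,0],
  [-1,0,0,0,0],
  [-1,0,0,-40,0],
  [-1,0,0,-90,0],
  [-1,0,0,-140,0],
  [-1,0,0,-165,0],
  [-1,0,0,-165,0],
  [-1,0,0,-165,0],
])

```text
clock: 16.1
position: [544.5, 148.4, 219.1]
ee_rot: [0.999, -0.045, 0.0, -0.0]
contact_force: [-0.0, 0.5, -0.6]
gripper_width: 85.4
grasp_force: 0.0
```

```bash
python3 meas.py 'lambda h:(h[...,0]>95)&(h[...,2]<150)&(h[...,2]>50)&(h[...,1]<60)' - 42 110 w9
python3 - <<'E'
from h import *
s=arm.read_state(); im=cv2.imread('pics/w9.png'); c=cam('wrist',s)
u,v=proj(c,[s['position']*[1,1,0]+[0,0,110]])[0]
con,b=blob(im,(u,v),lambda h:(h[...,2]>165)&(h[...,1]<25),24); print('win',rect(c,con,110),cv2.boundingRect(con))
con,b=blob(im,(u,v),blue,75); print('blue',rect(c,con,90),cv2.boundingRect(con))
goto(s,528,-406,126,32.2)
E
```

```text
16.1 [544.5 148.4 219.1] vel 0.039
(array([546., 148.]), 76.1, 61.6, -3.5) px (289, 143, 66, 79)
tool shift [  1.5   0.3 109.1] roll -1.7 psi now -5.2 j6 deg 53.1
win (array([544.3, 146.7]), 35.3, 16.0, -4.7) (314, 166, 18, 37)
blue (array([583.7, 143.6]), 42.7, 2.9, 84.8) (300, 138, 45, 4)
tool shift [ 34.6 553.2  92.2] roll -37.4 psi now -5.21 j6 deg 53.1
```

drive_tool([
  [-1,35,553,0,-37.4],
  [-1,35,553,20,-37.4],
  [-1,35,553,92,-37.4],
  [-1,35,553,92,-37.4],
  [-1,35,553,92,-37.4],
  [-1,35,553,92,-37.4],
  [-1,35,553,92,-37.4],
  [-1,35,553,92,-37.4],
  [-1,35,553,92,-37.4],
  [-1,35,553,92,-37.4],
  [-1,35,553,92,-37.4],
  [-1,35,553,92,-37.4],
])

```text
clock: 17.35
position: [527.2, -408.3, 122.9]
ee_rot: [0.961, 0.276, -0.002, -0.002]
contact_force: [0.2, -0.0, -0.1]
gripper_width: 85.5
grasp_force: 0.0
```

drive_tool([
  [-1,0,0,0,0],
  [-1,0,0,0,0],
  [-1,0,0,0,0],
  [-1,0,0,0,0],
])

```text
clock: 17.75
position: [530.0, -404.3, 127.3]
ee_rot: [0.961, 0.278, 0.0, -0.0]
contact_force: [-0.7, -0.2, 0.3]
gripper_width: 84.9
grasp_force: 0.0
```

```bash
python3 meas.py brass - 75 16 w10
python3 - <<'E'
from h import *
s=arm.read_state(); im=cv2.imread('pics/w10.png'); c=cam('wrist',s)
u,v=proj(c,[s['position']*[1,1,0]+[0,0,16]])[0]
hsv=cv2.cvtColor(im,cv2.COLOR_BGR2HSV).astype(int)
con,b=blob(im,(u,v),lambda h:brass(h)&(h[...,2]>110),75); print('bright top',rect(c,con,16))
E
```

```text
17.75 [ 530.  -404.3  127.3] vel 0.007
(array([ 528.6, -407.5]), 76.8, 49.5, 31.4) px (298, 146, 53, 78)
tool shift [ -2.9   2.  111.3] roll 0.9 psi now 32.31 j6 deg 145.8
bright top (array([ 528.7, -407.6]), 76.8, 49.5, 31.5)
```

drive_tool([
  [-1,-2.9,0.8,45,0.9],
  [-1,-2.9,0.8,90,0.9],
  [-1,-2.9,0.8,130,0.9],
  [-1,-2.9,0.8,155,0.9],
  [-1,-2.9,0.8,167,0.9],
  [-1,-2.9,0.8,167,0.9],
  [1,-2.9,0.8,167,0.9],
  [1,-2.9,0.8,167,0.9],
  [1,-2.9,0.8,167,0.9],
  [1,-2.9,0.8,167,0.9],
  [1,-2.9,0.8,167,0.9],
  [1,-2.9,0.8,167,0.9],
])

```text
clock: 19.0
position: [529.0, -408.3, -37.4]
ee_rot: [0.963, 0.27, 0.001, 0.001]
contact_force: [-0.9, 2.1, 6.6]
gripper_width: 48.5
grasp_force: 66.2
```

Run:
```python
from h import *
s=arm.read_state(); print(s['position'],s['contact_force'],s['gripper_width'],s['grasp_force']); goto(s,544.5,148.4,120,-5.0)
```

```text
[ 528.97135478 -408.30667988  -37.41566586] [-0.87513652  2.08142385  6.62877795] 48.512420918112376 66.20944619178772
tool shift [ 303.1 -466.9 -158.3] roll 36.3 psi now 31.35 j6 deg 145.1
```

drive_tool([
  [1,0,0,-45,0],
  [1,0,0,-90,0],
  [1,0,0,-135,0],
  [1,303,-467,-155,36.3],
  [1,303,-467,-155,36.3],
  [1,303,-467,-155,36.3],
  [1,303,-467,-155,36.3],
  [1,303,-467,-155,36.3],
  [1,303,-467,-155,36.3],
  [1,303,-467,-155,36.3],
  [1,303,-467,-155,36.3],
  [1,303,-467,-155,36.3],
])

```text
clock: 20.2
position: [539.5, 33.8, 110.9]
ee_rot: [0.999, -0.044, -0.0, -0.0]
contact_force: [1.3, -0.0, -3.6]
gripper_width: 48.5
grasp_force: 65.2
```

Run:
```python
from h import *
s=arm.read_state(); print(s['position'],s['gripper_width']); goto(s,544.5,148.4,118,-5.0)
```

```text
[539.52794669  33.82686936 110.85483593] 48.544461605997014
tool shift [  -5.1 -114.6   -7.1] roll -0.0 psi now -5.02 j6 deg 64.2
```

drive_tool([
  [1,0,0,0,0],
  [1,0,0,0,0],
  [1,0,0,0,0],
])

```text
clock: 20.5
position: [539.8, 31.2, 110.5]
ee_rot: [0.999, -0.044, -0.001, 0.0]
contact_force: [-0.4, -0.8, -2.3]
gripper_width: 48.5
grasp_force: 65.2
```

Run:
```python
from h import *
s=arm.read_state(); goto(s,544.5,147.4,120,-5.0)
```

```text
tool shift [  -5.5 -116.1   -9.5] roll -0.0 psi now -5.04 j6 deg 64.5
```

drive_tool([
  [1,-5.5,-40,-9.5,0],
  [1,-5.5,-80,-9.5,0],
  [1,-5.5,-116,-9.5,0],
  [1,-5.5,-116,-9.5,0],
  [1,-5.5,-116,-9.5,0],
  [1,-5.5,-116,-9.5,0],
  [1,-5.5,-116,-9.5,0],
])

```text
clock: 21.2
position: [544.9, 146.3, 120.3]
ee_rot: [0.999, -0.045, -0.0, 0.0]
contact_force: [0.8, -0.5, -3.1]
gripper_width: 48.4
grasp_force: 65.2
```

```bash
python3 held.py brass '(322,265)' 85 53.4 w11
python3 - <<'E'
from h import *
# find dark bolt holes automatically on the held brass top
s=arm.read_state(); im=cv2.imread('pics/w11.png'); c=cam('wrist',s); Rt=R.from_quat(s['ee_rot']).as_matrix()
g=cv2.cvtColor(im,cv2.COLOR_BGR2GRAY)
n,l,st,ce=cv2.connectedComponentsWithStats((g<60).astype(np.uint8))
for i in range(1,n):
    if 20<st[i,4]<260 and 250<ce[i][0]<390 and ce[i][1]>140:
        T=(ray(c,ce[i],s['position'][2]+53.4)-s['position'])@Rt; T2=(ray(c,ce[i],110)-s['position'])@Rt
        print(ce[i].round(1),st[i,4],'held',T[0,:2].round(1),'stack',T2[0,:2].round(1))
E
```

```text
21.2 [544.9 146.3 120.3] -5.12 48.4 vel 0.004
px (265, 188, 116, 155) tool x -37.0 41.9 y -23.6 26.1
[349.  177.5] 73 held [46.3 12.2] stack [30.9 17.8]
[289.5 177.6] 48 held [ 46.3 -12.4] stack [ 30.9 -19.3]
[279.3 211.6] 98 held [ 31.4 -17.2] stack [  8.4 -26.5]
[366.  211.7] 99 held [31.4 19.8] stack [ 8.3 29.2]
[322.3 326.4] 39 held [-27.7   1.1] stack [-80.5   1.1]
[284.5 333.5] 71 held [-31.9 -17.3] stack [-86.7 -26.6]
[360.6 333.5] 71 held [-31.9  19.8] stack [-86.8  29.2]
```

drive_tool([
  [1,-0.7,-2,12,0],
  [1,-0.7,-2,28,0],
  [1,-0.7,-2,35,0],
  [1,-0.7,-2,35,0],
  [1,-0.7,-2,35,0],
  [1,-0.7,-2,35,0],
])

```text
clock: 21.85
position: [545.1, 150.3, 86.1]
ee_rot: [0.999, -0.043, 0.001, -0.0]
contact_force: [0.3, 0.8, -3.5]
gripper_width: 48.5
grasp_force: 65.2
```

Run:
```python
from h import *
s=arm.read_state(); print(s['position'],s['contact_force']); goto(s,544.4,148.3,72.6,-5.1)
```

```text
[545.13869829 150.27762795  86.05157205] [ 0.30260585  0.77889481 -3.46365775]
tool shift [-0.6  2.  13.4] roll 0.1 psi now -4.98 j6 deg 53.2
```

drive_tool([
  [1,-0.6,1.8,2,0],
  [1,-0.6,1.8,4,0],
  [1,-0.6,1.8,6,0],
  [1,-0.6,1.8,8,0],
  [1,-0.6,1.8,10,0],
  [1,-0.6,1.8,12,0],
  [1,-0.6,1.8,13,0],
  [1,-0.6,1.8,13,0],
])

```text
clock: 22.65
position: [543.8, 148.3, 72.6]
ee_rot: [0.999, -0.043, -0.0, 0.0]
contact_force: [-1.6, 0.8, -2.0]
gripper_width: 48.5
grasp_force: 65.4
```

drive_tool([
  [1,0,0,1,0],
  [1,0,0,1.5,0],
  [1,0,0,1.5,0],
])

```text
clock: 22.95
position: [543.8, 148.3, 72.6]
ee_rot: [0.999, -0.043, 0.0, 0.0]
contact_force: [-3.5, 0.3, 7.1]
gripper_width: 49.0
grasp_force: 66.4
```

drive_tool([
  [-1,0,0,0,0],
  [-1,0,0,0,0],
  [-1,0,0,0,0],
  [-1,0,0,0,0],
  [-1,0,0,-40,0],
  [-1,0,0,-90,0],
  [-1,0,0,-140,0],
  [-1,0,0,-162,0],
  [-1,0,0,-162,0],
  [-1,0,0,-162,0],
  [-1,0,0,-162,0],
])

```text
clock: 24.05
position: [542.9, 147.9, 231.1]
ee_rot: [0.999, -0.044, -0.002, 0.001]
contact_force: [0.1, -0.2, -1.1]
gripper_width: 85.1
grasp_force: 0.0
```

```bash
python3 meas.py brass - 60 126 w12
python3 - <<'E'
from h import *
s=arm.read_state(); goto(s,608,-138.5,124,-47)
E
```

```text
24.05 [542.9 147.9 231.1] vel 0.009
(array([545.1, 146.8]), 76.3, 50.0, -5.1) px (295, 142, 55, 80)
tool shift [  2.6   0.7 105.1] roll 0.1 psi now -5.0 j6 deg 53.3
tool shift [ 90.1 279.4 107.2] roll 42.0 psi now -5.0 j6 deg 53.3
```

The spacer is seated: 76.3 x 50.0 mm at height 126, yaw -5.1. At yaw -47 the wrist camera would point at the instrument behind the plate, so I'll take the plate with the tool turned by half a turn, camera side toward the robot. j6 ends near -139°, which is in range. I'll turn in stages.

drive_tool([
  [-1,90,279,0,100],
  [-1,90,279,0,100],
  [-1,90,279,10,100],
  [-1,90,279,30,100],
  [-1,90,279,30,100],
  [-1,90,279,30,100],
  [-1,90,279,30,100],
  [-1,90,279,30,100],
  [-1,90,279,30,100],
  [-1,90,279,30,100],
  [-1,90,279,30,100],
  [-1,90,279,30,100],
])

```text
clock: 25.3
position: [608.5, -137.5, 201.0]
ee_rot: [-0.607, 0.795, 0.001, -0.001]
contact_force: [0.5, -0.6, 0.4]
gripper_width: 85.6
grasp_force: 0.0
```

drive_tool([
  [-1,0,0,0,100],
  [-1,0,0,0,100],
  [-1,0,0,0,100],
  [-1,0,0,0,100],
  [-1,0,0,0,100],
  [-1,0,0,0,100],
  [-1,0,0,0,100],
  [-1,0,0,20,100],
  [-1,0,0,40,100],
  [-1,0,0,76,100],
  [-1,0,0,76,100],
  [-1,0,0,76,100],
])

```text
clock: 26.5
position: [607.4, -137.5, 123.5]
ee_rot: [0.219, 0.976, -0.001, -0.003]
contact_force: [0.4, 0.2, 0.8]
gripper_width: 85.0
grasp_force: 0.0
```

Run:
```python
from h import *
s=arm.read_state(); print(s['position']); goto(s,608,-138.5,124,133)
```

```text
[ 607.42601232 -137.51502375  123.48021471]
tool shift [-0.9 -0.6 -0.5] roll 21.7 psi now 154.73 j6 deg -117.4
```

drive_tool([
  [-1,0,0,0,21.7],
  [-1,0,0,0,21.7],
  [-1,0,0,0,21.7],
  [-1,0,0,0,21.7],
  [-1,0,0,0,21.7],
])

```text
clock: 27.0
position: [608.7, -137.5, 125.8]
ee_rot: [0.395, 0.918, -0.0, -0.001]
contact_force: [-0.4, -0.1, 0.3]
gripper_width: 85.2
grasp_force: 0.0
```

Run:
```python
from h import *
s=arm.read_state(); im=arm.get_image('wrist'); cv2.imwrite('pics/w13.png',im); c=cam('wrist',s)
print(s['position'],psi(s))
u,v=proj(c,[s['position']*[1,1,0]+[0,0,14]])[0].round().astype(int); print(u,v)
hsv=cv2.cvtColor(im,cv2.COLOR_BGR2HSV)
print('col',hsv[v-70:v+71:7,u,2],'row',hsv[v,u-70:u+71:7,2]); print(hsv[v,u-70:u+71:14,1])
g=hsv[...,2]; n,l,st,ce=cv2.connectedComponentsWithStats((g<70).astype(np.uint8))
for i in range(1,n):
    if 8<st[i,4]<120 and abs(ce[i]-[u,v]).max()<60: print(ce[i].round(1),st[i,4],ray(c,ce[i],14)[0,:2].round(1))
```

```text
[ 608.69019245 -137.48818075  125.79813735] 133.40877954309923
324 183
col [135 134 136 136 135 164 168 165 102 102 103 101 102 101 101 101  82  84
  85  84  85] row [ 84  84  82  84 136 137 161  99 100 102 103 101  97 100 114 136 136 136
 136 135 136]
[24 19 21 14 13 15 11 25 21 21 21]
[301.4 152.1] 18 [ 573.  -130.2]
[341.  153.1] 20 [ 600.4 -105.5]
[301.  215.7] 22 [ 615.2 -177.2]
[338.5 216.7] 22 [ 642.8 -152.4]
```

Run:
```python
from h import *
goto(arm.read_state(),607.9,-141.3,-41,132)
```

```text
tool shift [ -2.3  -3.1 167.1] roll 1.4 psi now 133.39 j6 deg -138.7
```

drive_tool([
  [-1,-2.3,-4.2,45,1.4],
  [-1,-2.3,-4.2,90,1.4],
  [-1,-2.3,-4.2,130,1.4],
  [-1,-2.3,-4.2,155,1.4],
  [-1,-2.3,-4.2,167,1.4],
  [-1,-2.3,-4.2,167,1.4],
  [1,-2.3,-4.2,167,1.4],
  [1,-2.3,-4.2,167,1.4],
  [1,-2.3,-4.2,167,1.4],
  [1,-2.3,-4.2,167,1.4],
  [1,-2.3,-4.2,167,1.4],
  [1,-2.3,-4.2,167,1.4],
])

```text
clock: 28.25
position: [609.5, -142.0, -37.7]
ee_rot: [0.407, 0.913, 0.001, 0.002]
contact_force: [-0.6, 1.7, 5.8]
gripper_width: 48.4
grasp_force: 64.8
```

Run:
```python
from h import *
s=arm.read_state(); print(s['position'],s['contact_force'],s['gripper_width'],s['grasp_force']); goto(s,544.5,147,138,174.9)
```

```text
[ 609.5306739  -141.9705649   -37.71970693] [-0.56303301  1.65502758  5.81466617] 48.441157988690726 64.77091938257217
tool shift [ 257.8  145.4 -176.1] roll -42.9 psi now 131.96 j6 deg -139.8
```

drive_tool([
  [1,0,0,-45,0],
  [1,0,0,-90,0],
  [1,0,0,-135,0],
  [1,258,145,-174,-42.9],
  [1,258,145,-174,-42.9],
  [1,258,145,-174,-42.9],
  [1,258,145,-174,-42.9],
  [1,258,145,-174,-42.9],
  [1,258,145,-174,-42.9],
  [1,258,145,-174,-42.9],
  [1,258,145,-174,-42.9],
  [1,258,145,-174,-42.9],
])

```text
clock: 29.45
position: [542.7, 146.1, 133.5]
ee_rot: [0.046, 0.999, -0.0, -0.001]
contact_force: [-0.1, -0.5, -1.9]
gripper_width: 48.6
grasp_force: 63.9
```

drive_tool([
  [1,0,0,0,0],
  [1,0,0,0,0],
  [1,0,0,0,0],
  [1,0,0,0,0],
])

```text
clock: 29.85
position: [543.4, 146.2, 133.8]
ee_rot: [0.046, 0.999, -0.0, -0.0]
contact_force: [0.4, 1.0, -3.0]
gripper_width: 48.3
grasp_force: 63.9
```

Run:
```python
from h import *
s=arm.read_state(); im=arm.get_image('wrist'); cv2.imwrite('pics/w14.png',im); c=cam('wrist',s); Rt=R.from_quat(s['ee_rot']).as_matrix()
print(s['position'],psi(s),s['gripper_width'])
g=cv2.cvtColor(im,cv2.COLOR_BGR2GRAY)
for th in (50,70):
  n,l,st,ce=cv2.connectedComponentsWithStats((g<th).astype(np.uint8))
  for i in range(1,n):
    if 15<st[i,4]<260 and 250<ce[i][0]<390 and ce[i][1]>140:
        T=(ray(c,ce[i],s['position'][2]+51.7)-s['position'])@Rt; T2=(ray(c,ce[i],126)-s['position'])@Rt
        print(th,ce[i].round(1),st[i,4],'held',T[0,:2].round(1),'stack',T2[0,:2].round(1))
con,b=blob(im,(320,180),brass,80); T=(ray(c,con.reshape(-1,2),126)-s['position'])@Rt; print('brass y',T[:,1].min(),T[:,1].max(),'x max',T[:,0].max(),cv2.boundingRect(con))
```

```text
[543.42702966 146.19737518 133.83357706] 174.74727905698575 48.34429134597847
50 [308.1 157.7] 43 held [54.4 -7.2] stack [ 43.9 -10. ]
50 [295.6 178.5] 49 held [ 45.6 -12.6] stack [ 31.  -17.9]
50 [356.2 178. ] 39 held [45.8 12.8] stack [31.3 19.3]
50 [279.6 205.1] 103 held [ 33.8 -19.8] stack [ 13.7 -28.4]
50 [365.9 205.2] 103 held [33.8 17.4] stack [13.7 26. ]
50 [284.5 326.6] 65 held [-29.1 -20. ] stack [-78.4 -28.7]
50 [360.2 326.7] 61 held [-29.2  17.2] stack [-78.5  25.7]
70 [342.5 151.5] 40 held [57.   6.9] stack [47.6 10.6]
70 [295.7 178.4] 57 held [ 45.7 -12.6] stack [ 31.1 -17.8]
70 [356.2 178.1] 46 held [45.8 12.8] stack [31.2 19.3]
70 [324.7 178.2] 23 held [45.8 -0.4] stack [31.2 -0. ]
70 [279.6 205. ] 112 held [ 33.9 -19.8] stack [ 13.8 -28.4]
70 [365.8 205. ] 115 held [33.9 17.3] stack [13.8 25.9]
70 [284.7 326.5] 71 held [-29.1 -19.9] stack [-78.4 -28.6]
70 [360.3 326.7] 66 held [-29.2  17.2] stack [-78.5  25.8]
brass y -23.87833646077567 25.41480249194292 x max 40.60507282827061 (286, 163, 81, 20)
```

drive_tool([
  [1,-2.9,2,12,0.1],
  [1,-2.9,2,26,0.1],
  [1,-2.9,2,33,0.1],
  [1,-2.9,2,33,0.1],
  [1,-2.9,2,33,0.1],
  [1,-2.9,2,33,0.1],
])

```text
clock: 30.5
position: [546.9, 148.8, 101.5]
ee_rot: [0.046, 0.999, 0.0, 0.001]
contact_force: [0.5, -0.4, -2.3]
gripper_width: 48.6
grasp_force: 63.8
```

Run:
```python
from h import *
s=arm.read_state(); print(s['position'],s['contact_force']); goto(s,546.3,147.9,88.3,174.9)
```

```text
[546.88337088 148.81047122 101.49204659] [ 0.48432814 -0.3717532  -2.28824199]
tool shift [ 0.5 -1.  13.2] roll -0.2 psi now 174.72 j6 deg -126.9
```

drive_tool([
  [1,0.5,-0.9,2,-0.2],
  [1,0.5,-0.9,4,-0.2],
  [1,0.5,-0.9,6,-0.2],
  [1,0.5,-0.9,8,-0.2],
  [1,0.5,-0.9,10,-0.2],
  [1,0.5,-0.9,12,-0.2],
  [1,0.5,-0.9,13,-0.2],
  [1,0.5,-0.9,13,-0.2],
])

```text
clock: 31.3
position: [545.8, 147.7, 88.3]
ee_rot: [0.044, 0.999, -0.0, 0.0]
contact_force: [-2.1, -0.2, 0.6]
gripper_width: 48.4
grasp_force: 64.1
```

drive_tool([
  [1,0,0,1,0],
  [1,0,0,1.5,0],
  [1,0,0,1.5,0],
])

```text
clock: 31.6
position: [545.9, 147.7, 88.3]
ee_rot: [0.044, 0.999, 0.0, 0.0]
contact_force: [-6.0, -0.1, 8.4]
gripper_width: 48.3
grasp_force: 65.0
```

Firm stop at the expected height of 88.3. Releasing and retreating straight up, then checking.

drive_tool([
  [-1,0,0,0,0],
  [-1,0,0,0,0],
  [-1,0,0,0,0],
  [-1,0,0,0,0],
  [-1,0,0,-40,0],
  [-1,0,0,-90,0],
  [-1,0,0,-140,0],
  [-1,0,0,-162,0],
  [-1,0,0,-162,0],
  [-1,0,0,-162,0],
  [-1,0,0,-162,0],
])

```text
clock: 32.7
position: [544.9, 147.4, 246.6]
ee_rot: [0.045, 0.999, -0.001, -0.002]
contact_force: [0.5, 0.7, -0.6]
gripper_width: 85.1
grasp_force: 0.0
```

Run:
```python
from h import *
s=arm.read_state(); im=arm.get_image('wrist'); c=cam('wrist',s); print(s['position'],s['contact_force'],s['gripper_width'])
u,v=proj(c,[s['position']*[1,1,0]+[0,0,140]])[0]; g=cv2.cvtColor(im,cv2.COLOR_BGR2GRAY)
n,l,st,ce=cv2.connectedComponentsWithStats((g<75).astype(np.uint8))
for i in range(1,n):
    if 8<st[i,4]<120 and abs(ce[i]-[u,v]).max()<50: print(ce[i].round(1),st[i,4],ray(c,ce[i],140)[0,:2].round(1))
w=cv2.resize(im[100:300,190:450],None,fx=1.5,fy=1.5,interpolation=cv2.INTER_CUBIC)
im2=arm.get_image('scene'); q=proj(cam('scene'),[[545,147,70]])[0].astype(int); p=im2[q[1]-45:q[1]+45,q[0]-50:q[0]+50]
p=cv2.resize(p,(390,300),interpolation=cv2.INTER_CUBIC); cv2.imwrite('pics/final.png',np.hstack([w[:300,:390],p]))
```

```text
[544.9080346  147.35585223 246.55448742] [ 0.51810509  0.70713223 -0.58851098] 85.13392192847752
[302.9 150.8] 23 [510.3 130.8]
[343.9 151. ] 20 [513.9 168.1]
[304.3 215.7] 15 [573.2 125.4]
[342.3 215.7] 15 [576.5 162.2]
```

View pics/final.png

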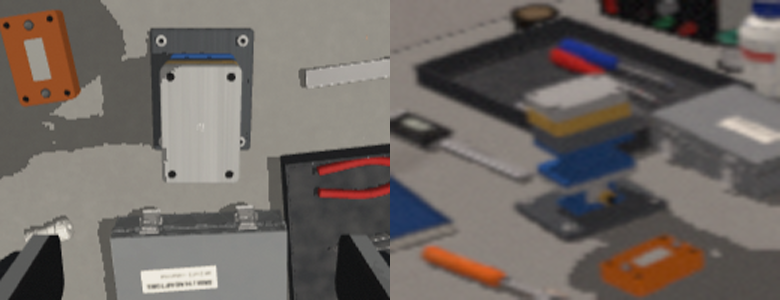

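The picture shows the stack flat and in line at (205,120), and in the scene view at (580,140) as blue, grey, brass, steel. The plate's bolt holes centre on (543.5,146.6), with 37 x 63 mm spacing. Handing in.

```bash
python3 -c "
from bench import arm
print(arm.job_done())"
```

```text
the job is handed in; nothing more can be done
None
```

I stacked the blue section, the white-sample holder, the brass spacer and the shorting plate on the test port in that order and handed the job in at about 33 s; each part stopped at its expected seated height, and the final pictures show the stack flat and in line.

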